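Scoop the runaway capacitors onto the counting scale

TASK

Three can capacitors have rolled under the clear shelf riser. Slide the scoop tray flat under the shelf edge, gently pushing in until it stops, so that all three ride onto it (do not grip them with the fingers), then draw it out, carry it level with all three lying in it and set it down gently, flat and centred on the plate of the counting scale. Let go, and leave the other things on the bench where they are.

Things in the scene. Friction and masses are not known exactly. Their poses are not given: they have to be found in the camera images.
- scoop_handle (a point): Black upright block handle of the loose aluminium scoop tray: 24 mm (x) by 36 mm (y), flat-sided, top 75 mm above the scoop's underside; the scoop weighs about 250 g. This point: on the handle's axis, 55 mm above the underside. x points from the handle to the open lip, z up. The lip is 160 mm ahead of the handle's axis; the base runs 16 mm behind it.
- scoop_pan (a point): Middle of the scoop's pan, 105 mm ahead of the handle's axis, 4 mm above the underside; axes as scoop_handle. Pan 156 mm wide outside, 150 mm inside, open in front. Inner face of its 30 mm high back wall: 55 mm behind this point. Side walls 22 mm high, their front ends 25 mm behind the lip. Overall length 176 mm.
- scoop_lip (a point): Middle of the scoop's thin front lip (1.6 mm thick), 55 mm ahead of scoop_pan, at the underside; axes as scoop_handle. From it the floor rises to a low crest 5.5 mm high, 22 mm back, then falls about 2.3 degrees to the back wall: round things behind the crest roll to the back while the scoop is level, and out over the lip if the nose dips about 3 degrees.
- scoop_base (a point): Middle of the scoop's whole length and width, on its underside: 72 mm ahead of the handle's axis; axes as scoop_handle.
- riser: Fixed low shelf: clear board 150 mm deep (x), 210 mm wide (y), underside 50 mm and top 56 mm above the bench (side rims to 64 mm), on two side walls 200 mm apart inside; open front. Origin: on the bench below the middle of the board's front edge; x points inwards under the board from the open front, z up.
- riser_bay (a point): Point under the middle of the shelf board, on the bench, 75 mm in from the front edge. A dark cross bar spans the bay from 9 to 29 mm above the bench; its front face is 70 to 90 mm in from the front edge, varies, not reported: feel for a firm, steady stop. The scoop's lip and crest pass under it, the scoop's side walls stop against it, and the capacitors roll against it and ride up, with brief bumps up to 20 N.
- scale_plate (a point): Centre of the top face of the counting scale's square steel weighing plate, 220 x 220 mm, 60 mm above the bench, rigid and fixed; z up, x and y along its sides, x pointing towards the display console, which stands 38 mm high beyond the +x edge, to 170 mm from the centre.
- cap0_center (a point): one of three equal can capacitors, dark smooth-sleeved cylinder 24 mm in diameter and 60 mm long, about 35 g, lying on its side under the riser and rolling easily; this point is its centre, y runs along its length.
- cap1_center (a point): one of three equal can capacitors, dark smooth-sleeved cylinder 24 mm in diameter and 60 mm long, about 35 g, lying on its side under the riser and rolling easily; this point is its centre, y runs along its length.
- cap2_center (a point): one of three equal can capacitors, dark smooth-sleeved cylinder 24 mm in diameter and 60 mm long, about 35 g, lying on its side under the riser and rolling easily; this point is its centre, y runs along its length.
- spool: Bystander: steel wire spool standing on its flange, 64 mm across, 34 mm tall; origin under its centre.
- meter: Bystander: pale handheld meter lying flat, 150 x 62 x 30 mm; origin under its centre, x along it.
- screwdriver: Bystander: screwdriver lying along its x.
- tape: Bystander: roll of tape lying flat, 80 mm across, 20 mm tall.
- case: Bystander: small closed orange case, 110 x 75 x 39 mm; origin under its centre.
- bottle: Bystander: amber bottle, 50 mm across, 120 mm tall; origin under its centre.
- jar: Bystander: clear jar with a grey lid, 64 mm across, 75 mm tall; origin under its centre.
There are look-alikes about, which are no part of the job. What is shaped like the part that bears scoop_handle but yellow is not meant.

How it is judged:
On the way, in this order (a step that is already met when the one before it is completed fails the run):
1. all three capacitors lie in the scoop, behind its crest, while it is still down on the bench (x of cap0_center in the frame of scoop_pan between -0.058 and 0.036 m and y of cap0_center in the frame of scoop_pan between -0.076 and 0.076 m and z of cap0_center in the frame of scoop_pan between 0.004 and 0.05 m and x of cap1_center in the frame of scoop_pan between -0.058 and 0.036 m and y of cap1_center in the frame of scoop_pan between -0.076 and 0.076 m and z of cap1_center in the frame of scoop_pan between 0.004 and 0.05 m and x of cap2_center in the frame of scoop_pan between -0.058 and 0.036 m and y of cap2_center in the frame of scoop_pan between -0.076 and 0.076 m and z of cap2_center in the frame of scoop_pan between 0.004 and 0.05 m and height (world z) of scoop_pan below 0.02 m), for 0.2 s.
2. the scoop is lifted clear of the bench (25 mm or more) with all three in it (x of cap0_center in the frame of scoop_pan between -0.058 and 0.036 m and y of cap0_center in the frame of scoop_pan between -0.076 and 0.076 m and z of cap0_center in the frame of scoop_pan between 0.004 and 0.05 m and x of cap1_center in the frame of scoop_pan between -0.058 and 0.036 m and y of cap1_center in the frame of scoop_pan between -0.076 and 0.076 m and z of cap1_center in the frame of scoop_pan between 0.004 and 0.05 m and x of cap2_center in the frame of scoop_pan between -0.058 and 0.036 m and y of cap2_center in the frame of scoop_pan between -0.076 and 0.076 m and z of cap2_center in the frame of scoop_pan between 0.004 and 0.05 m and height (world z) of scoop_pan above 0.03 m), for 0.2 s.
At the end, for the whole second after the job is handed in: The scoop stands flat on the scale's plate (within 3.5 degrees of level, its underside on the plate), the middle of its 176 mm length and 156 mm width within 30 mm of the plate's centre, at any heading, with all three capacitors at rest in its pan behind the crest (x of cap0_center in the frame of scoop_pan between -0.058 and 0.036 m and y of cap0_center in the frame of scoop_pan between -0.076 and 0.076 m and z of cap0_center in the frame of scoop_pan between 0.004 and 0.05 m and x of cap1_center in the frame of scoop_pan between -0.058 and 0.036 m and y of cap1_center in the frame of scoop_pan between -0.076 and 0.076 m and z of cap1_center in the frame of scoop_pan between 0.004 and 0.05 m and x of cap2_center in the frame of scoop_pan between -0.058 and 0.036 m and y of cap2_center in the frame of scoop_pan between -0.076 and 0.076 m and z of cap2_center in the frame of scoop_pan between 0.004 and 0.05 m and horizontal distance between scoop_base and scale_plate below 0.03 m and z of scoop_pan in the frame of scale_plate between -0.002 and 0.009 m and angle between scoop_pan's own z axis and vertical below 0.06 rad and linear speed of scoop below 0.02 m/s and linear speed of each of cap0, cap1, cap2 below 0.05 m/s); the robot touches nothing.
It fails at once if the scoop is rammed against the shelf riser or its bar (over 45 N) (contact force between scoop and riser above 45 N).
It fails at once if the scoop is banged down on the scale (over 45 N) (contact force between scoop and scale above 45 N).
It fails at once if the scoop is tilted more than 17 degrees (angle between scoop_pan's own z axis and vertical above 0.3 rad).
It fails at once if the fingers handle a capacitor (contact force between the fingers and cap0 above 1 N or contact force between the fingers and cap1 above 1 N or contact force between the fingers and cap2 above 1 N).
It fails at once if a bystander is moved more than 25 mm (distance of any of spool, meter, screwdriver, tape, case, bottle, jar from where it was at the start of the episode above 0.025 m).
It also fails if it takes over 72 s, if anything falls off the work surface, if the arm or the gripper's body presses on something with over 40 N, if the wrist force passes 120 N, or if a joint passes its speed limit or range.

ROBOT

A 6-joint arm with a two-finger parallel gripper is mounted at the origin on the work surface. World frame = base frame: x ahead of the robot, y to its left, z up, the work surface at z = 0. Lengths are in m, angles in rad, forces in N, time in s.
With the tool pointing down it reaches from about 0.35 to 0.775 m from the base axis. Payload 5.5 kg.
Tool frame: the origin (TCP) lies midway between the tips of the shut fingers; the grasp point (between the pads) lies ctrl.pinch_z behind it (ctrl.pinch_z is the distance from the TCP to the grasp point, in m); z points along the fingers, y is the direction in which the jaws open and shut (so a half turn about z gives the same grasp; the last joint's range is limited). The gripper opens to 85 mm and grips with 20 to 120 N. Pads are 22 mm wide; open, the fingers measure 114 mm over their backs; the gripper's body (76 mm by 85 mm) begins 54 mm behind the grasp point. The pads swing forward as they close: fully open they stand 13 mm farther back than shut.
Start: joints at [0.983, 0.313, 0.046, 1.304, 0, 1.431], TCP at [0.249, 0.518, 0.231] pointing down, gripper open.
Joint ranges: [-2.76, 2.76], [-0.86, 1.69], [-1.03, 1.26], [-2.2, 2.34], [-1.47, 1.5], [-3.14, 3.14]. Speed limits (rad/s): [2.57, 2.57, 3.14, 3.14, 3.14, 3.14].

INTERFACE

Orientations are given as a unit quaternion [w, x, y, z].
In Python, from cell import sensors, imaging, hand_in, ctrl gives the robot as it stands.
- The arm moves only by the shell command python3 -m jog 'ROWS'. ROWS is JSON, a list of rows, each a list of 5 numbers: the closure in counts, from 0 (fully open) to 255 (shut), then the shift along the tool's x, y, z in mm, then the turn about the tool's z in degrees. A call has 1 to 20 rows; each row shifts and turns the commanded pose from where the row before left it, along the tool's axes as they then stand; what a row does not reach is not made up. A row lasts 1/8 s, in which the tool goes at most 62.5 mm and 10.7 degrees, less where a joint would pass 70% of its speed; a pose out of reach is approached as far as the arm can. A call is refused whole if a number of a shift passes 62.5 or a number of a turn 10.7, either way. A call with a gripper value outside its range is refused whole. The fingers move at their own pace and stop on an object; the grip force is fixed at half the most. Time passes only in rows, so rows that do not move let the fingers close. It gives the time, the measured TCP pose, the force and the opening at its end, in the units of the state.
- sensors.state(): the state, without advancing time (a new reading comes with each control period).
- imaging.grab_frame(name): name is "scene" or "top"; returns the picture (384x512x3 uint8, red, green, blue); there is no depth.
- imaging.camera_info(name): a dict with "fovy" (degrees; the focal length in pixels is half the picture's height over the tangent of half this angle, whatever the lens; pixels are square), "cx", "cy" (the principal point, pixels), "D" ([k1, k2, p1, p2, k3] as OpenCV has them; the pictures are not rectified), "R" (3x3) and "t" (3): a world point X has camera coordinates R X + t. Camera axes: x right, y down, z forward; pixel columns grow to the right and rows downward; lengths in m; the calibration is good to about 2 mm. A picture is of the moment at which its call begins. camera_info takes no time and is no camera call.
- hand_in(): hands the job in, once; it reports no verdict.
Trained networks look in the newest picture that a camera, given by its name, has taken for a name from the list of things; names that differ only in an ending like _2 or _b are one class to them, and where a whole thing is asked for, a point or a joint stands for the part that bears it (a point fixed in the world has none). Each returns a list of dicts, best first, with "score" (0 to 1); they miss things now and then, are a little off and sometimes report something else, mostly with a low value. They report only what shows in the picture. A call takes as long as a camera call. They do not tell look-alikes from the thing itself.
- imaging.recognise(camera, thing): "extent" ([centre column, centre row, width, height] in pixels, round what is visible of it).
- imaging.regions_of(camera, thing): "pixels" (384x512 bool, what is visible of it) and "extent" ([centre column, centre row, width, height] in pixels, round what is visible of it).
The state is a dict: "time_s": time; "joints": joint angles; "qd": joint speeds; "joint_efforts": joint torques, N m; "tool_pos": TCP position; "tcp_rot": TCP orientation; "ft_force": force on the tool from outside, world axes, zero at the start; "ft_torque": the same for the moment, N m; "gripper_width": finger opening in m.
Only numpy, scipy, OpenCV 4.12 (cv2) and the standard library are available. Lean on these libraries where they do the work, as an engineer would, in place of code of your own. Each camera call takes 0.05 s, during which the arm holds its last target.

## Working session

There is one attempt and no reset: what is moved stays moved. The work goes in short steps, Python scripts to look and compute and a shell command to move; the robot and the scene stay as the last step left them, time stands still between calls to the robot, and variables do not carry over. Pictures are saved under pics/ and viewed, and the job is handed in when it is done.

```bash
ls; mkdir -p pics
python3 - <<'E'
from cell import sensors, imaging, ctrl
import cv2
print(sensors.state(), ctrl.pinch_z)
for n in("scene","top"):
    im=imaging.grab_frame(n); cv2.imwrite(f"pics/{n}0.png",im[:,:,::-1]); print(imaging.camera_info(n))
E
```

```text
pics
{'time_s': 0.0, 'joints': array([9.83379969e-01, 3.14013672e-01, 4.49750004e-02, 1.30360346e+00,
       1.15472365e-05, 1.43121795e+00]), 'qd': array([ 0.00055279,  0.00070671,  0.00302217, -0.00030078, -0.00029419,
        0.00044566]), 'joint_efforts': array([-1.33850644e-03, -4.80631614e+01,  2.98532706e+01,  1.94873207e-02,
       -3.25799529e-04, -7.95342032e-06]), 'tool_pos': array([0.24869182, 0.51786725, 0.2303997 ]), 'tcp_rot': array([-3.33530400e-04,  2.22052382e-01,  9.75034301e-01, -8.60547571e-04]), 'ft_force': array([-0.43397823, -0.19910505,  0.46592244]), 'ft_torque': array([-0.01940098,  0.05865005, -0.01265789]), 'gripper_width': 0.08522583241806175} 0.0187
{'fovy': 51.35413391446829, 'cx': 254.05679475692247, 'cy': 182.77077583581251, 'D': array([-0.12516034,  0.        ,  0.        ,  0.        ,  0.        ]), 'R': array([[ 0.33586826,  0.94169488, -0.02008125],
       [ 0.68248878, -0.2580016 , -0.68384519],
       [-0.64915451,  0.21597667, -0.72935074]]), 't': array([-0.15753497, -0.29883891,  1.86213314])}
{'fovy': 50.34307670499949, 'cx': 251.27122950654862, 'cy': 189.23822184472235, 'D': array([-0.01525715,  0.        ,  0.        ,  0.        ,  0.        ]), 'R': array([[-0.02817657, -0.99958793,  0.00548252],
       [-0.98630804,  0.02690984, -0.16270312],
       [ 0.16248854, -0.00999186, -0.98665984]]), 't': array([0.01631913, 0.5122717 , 1.26626888])}
```

View pics/scene0.png

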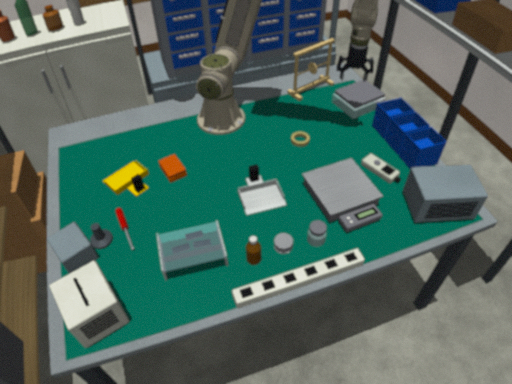

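View pics/top0.png

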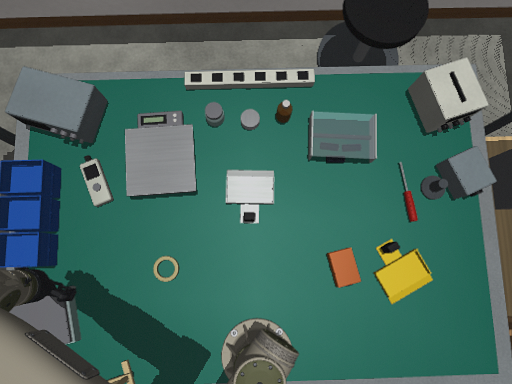

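```bash
cat > h.py <<'E'
import numpy as np, cv2
from cell import sensors, imaging, ctrl
def cam(n):
    i=imaging.camera_info(n); f=192/np.tan(np.radians(i['fovy']/2))
    return np.array([[f,0,i['cx']],[0,f,i['cy']],[0,0,1]]),i['D'],i['R'],i['t']
def ray(n,uv,z):
    K,D,R,t=cam(n); p=cv2.undistortPoints(np.array(uv,float).reshape(-1,1,2),K,D).reshape(-1,2)
    C=-R.T@t; d=np.c_[p,np.ones(len(p))]@R
    return C+d*((z-C[2])/d[:,2])[:,None]
def proj(n,X):
    K,D,R,t=cam(n); return cv2.projectPoints(np.array(X,float).reshape(-1,3),cv2.Rodrigues(R)[0],t,K,D)[0].reshape(-1,2)
def show(n,box,s,name,pts=None):
    im=imaging.grab_frame(n)[:,:,::-1].copy(); x0,y0,x1,y1=box
    c=cv2.resize(im[y0:y1,x0:x1],None,fx=s,fy=s,interpolation=cv2.INTER_CUBIC)
    if pts is not None:
        for p in np.atleast_2d(pts): cv2.circle(c,tuple(int(v) for v in ((p-[x0,y0]+.5)*s)),2,(0,0,255),-1)
    cv2.imwrite("pics/"+name,c)
E
python3 - <<'E'
from h import *
np.set_printoptions(precision=4,suppress=True)
show("top",(215,100,395,230),4,"a.png"); show("scene",(140,150,300,280),5,"b.png")
for n in("top","scene"):
  for th in ("scoop_handle","scoop_pan","riser","scale_plate","cap0_center"):
    for r in imaging.regions_of(n,th)[:4]:
        ys,xs=np.nonzero(r['pixels']); rc=cv2.minAreaRect(np.c_[xs,ys].astype(np.float32))
        print(n,th,round(r['score'],2),np.round(r['extent'],1),np.round(rc[0],1),np.round(rc[1],1),round(rc[2],1))
E
```

```text
top scoop_handle 0.64 [249.2 198.4  48.5  55.9] [249.5 196.5] [53. 49.] 90.0
top scoop_handle 0.6 [401.7 269.1  56.2  66.1] [398.3 267.3] [56.6 50. ] 58.0
top scoop_pan 0.78 [401.8 271.6  52.7  64.2] [397.6 267.2] [56.1 50.5] 57.5
top scoop_pan 0.67 [251.9 199.2  46.5  57.3] [249.5 196.5] [53. 47.] 90.0
top riser 0.89 [341.3 137.4  69.2  50.5] [342.7 136.2] [68.2 47. ] 2.5
top riser 0.5 [343.7 265.8  35.2  42.1] [343.2 267.4] [38.  26.5] 74.7
top scale_plate 0.71 [159.  153.4  65.   85.4] [159.4 153. ] [82.9 69.2] 88.2
top cap0_center 0.43 [334.1 159.7  20.1   5.5] [336.  159.5] [ 5. 18.] 90.0
top cap0_center 0.24 [158.6 155.2  66.9  84.5] [159.3 153.4] [83.4 71.2] 86.6
scene scoop_handle 0.86 [127.3 180.5  45.1  32.2] [129.2 181.3] [31.2 43.9] 59.0
scene scoop_handle 0.7 [263.2 188.5  43.8  52.2] [258.9 187.9] [49.6 41.4] 68.2
scene scoop_pan 0.74 [124.9 178.8  45.5  32. ] [128.9 181.5] [30.5 43.9] 59.0
scene scoop_pan 0.64 [260.9 190.4  47.9  48.5] [259.3 187. ] [45.8 42.9] 74.7
scene riser 0.74 [194.2 249.8  69.7  64.6] [190.7 249.8] [45.4 67.2] 76.6
scene scale_plate 0.7 [343.9 195.4  80.   75.6] [345.  193.1] [81.8 57.2] 54.2
scene cap0_center 0.35 [284.6 245.2  14.5  22.9] [283. 243.] [22. 18.] 90.0
scene cap0_center 0.24 [171.9 167.4  25.9  30.4] [172.2 167.2] [27.6 19.4] 54.0
```

View pics/a.png

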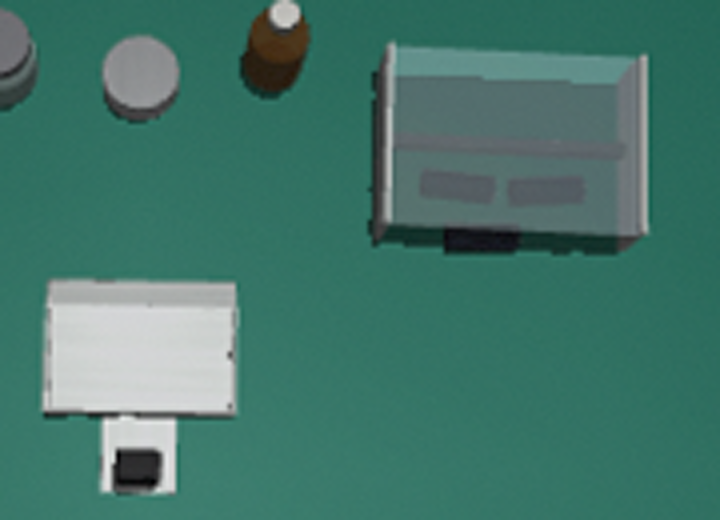

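View pics/b.png

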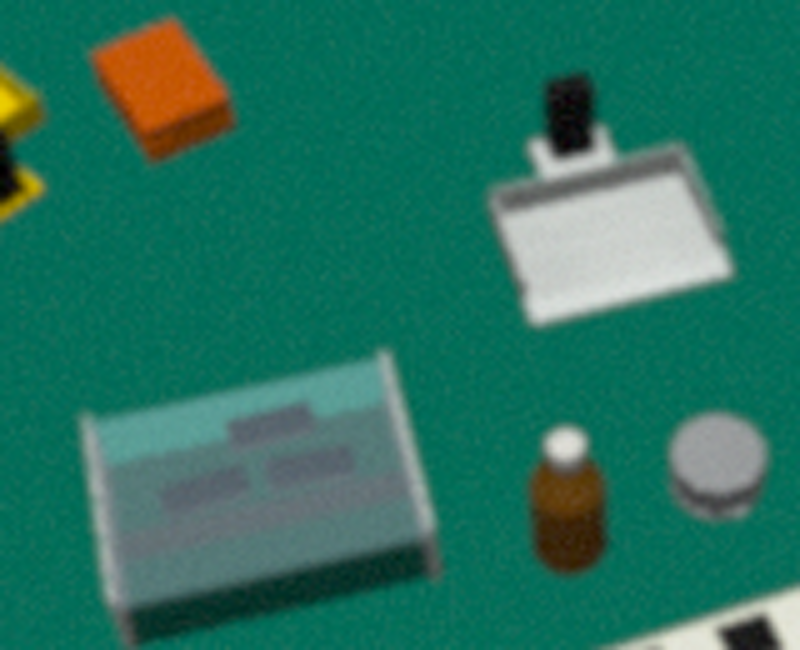

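Run:
```python
from h import *
np.set_printoptions(precision=4,suppress=True)
show("top",(300,100,385,170),9,"c.png"); show("top",(220,165,280,230),9,"d.png"); show("top",(115,105,205,200),6,"e.png");show("scene",(150,215,235,285),9,"f.png")
```

```text
(no output)
```

View pics/c.png

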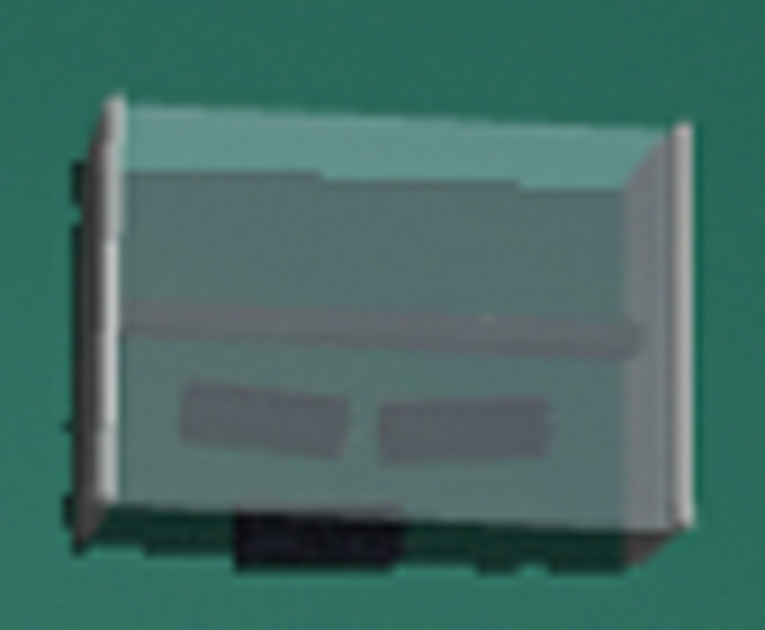

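View pics/d.png

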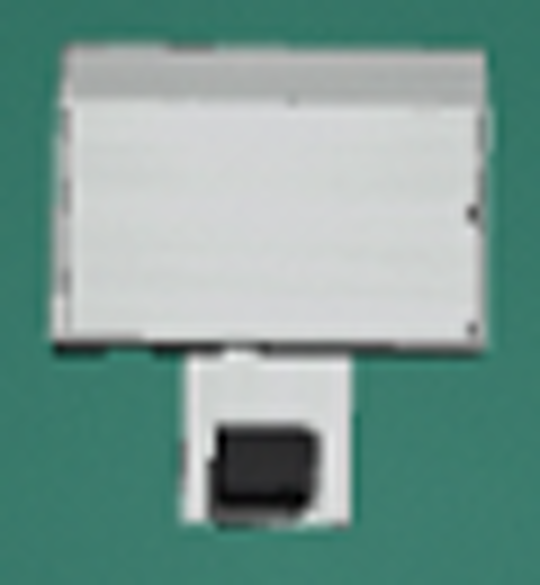

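View pics/e.png

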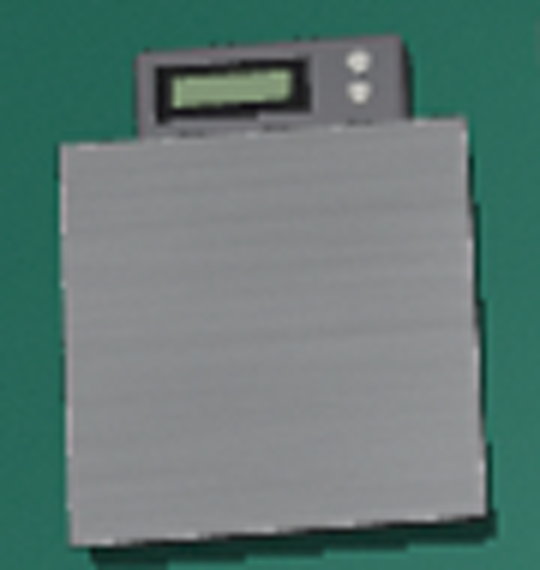

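View pics/f.png

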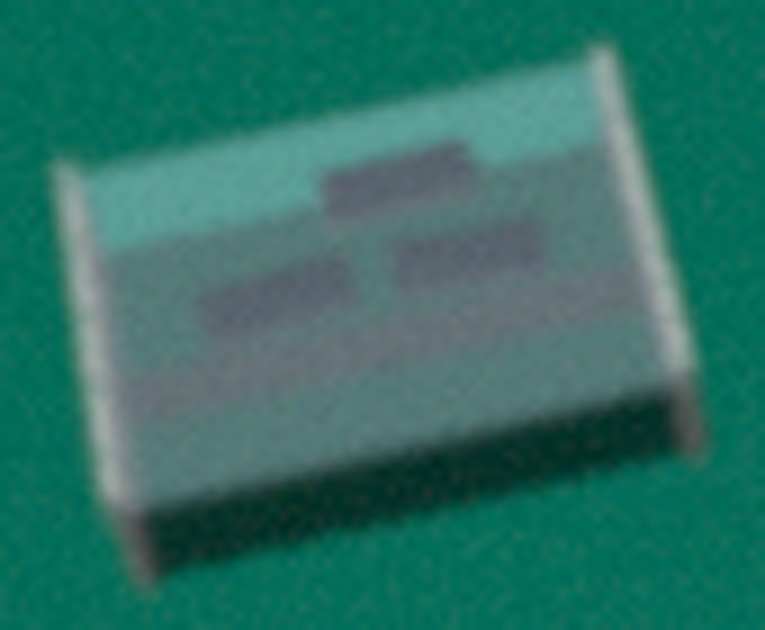

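Run:
```python
from h import *
np.set_printoptions(precision=4,suppress=True)
def q(p,s,o): return np.array(p,float)/s+np.array(o)-0.5
P=ray("top",q([(105,97),(97,505),(692,527),(692,125)],9,(300,100)),.064); print("riser",P)
Fm=(P[1]+P[2])/2; ax=((P[0]+P[3])-(P[1]+P[2]))[:2]; ay=(P[1]-P[2])[:2]; print(Fm,np.linalg.norm(ay),np.linalg.norm(ax)/2,np.degrees(np.arctan2(ax[1],ax[0])),np.degrees(np.arctan2(-ay[0],ay[1])))
P=ray("top",q([(62,145),(465,118),(485,515),(72,545)],6,(115,105)),.06); print("plate",P, P.mean(0))
e=P[0]-P[3]+P[1]-P[2]; print(np.degrees(np.arctan2(e[1],e[0])),np.linalg.norm(e)/2)
P=ray("top",q([(65,45),(485,50),(182,523),(350,523)],9,(220,165)),.001); print("scoop",P)
print("lip",P[:2].mean(0),"rear",P[2:].mean(0))
H=ray("top",q([(217,425),(318,425),(318,505),(212,505)],9,(220,165)),.075);print(H,H.mean(0))
print("caps front-most",ray("top",q([(320,540)],9,(300,100)),.02))
print("capscene",ray("scene",q([(265,290+0),(470,250),(398,180)],9,(150,215)),.012))
print("capstop",ray("top",q([(265,420),(465,430),(320,540)],9,(300,100)),.015))
print("bar front top edge",ray("top",q([(130,330),(630,355)],9,(300,100)),.029))
for n in("jar","bottle","tape","meter","spool","case"):
  r=imaging.recognise("top",n)[:2]
  for k in r: print(n,k['score'],ray("top",[k['extent'][:2]],0.02)[0])
```

```text
riser [[ 0.7641 -0.2     0.064 ]
 [ 0.6126 -0.1892  0.064 ]
 [ 0.599  -0.4005  0.064 ]
 [ 0.7482 -0.4123  0.064 ]]
[ 0.6058 -0.2948  0.064 ] 0.21174371133088843 0.1507775191090665 -4.31576950288418 -3.676648845375371
plate [[0.7193 0.4058 0.06  ]
 [0.7285 0.1884 0.06  ]
 [0.5109 0.1788 0.06  ]
 [0.5008 0.3955 0.06  ]] [0.6149 0.2921 0.06  ]
2.5999101643322735 0.21830102869349138
scoop [[ 0.5881  0.0815  0.001 ]
 [ 0.582  -0.0738  0.001 ]
 [ 0.4101  0.0424  0.001 ]
 [ 0.4084 -0.0184  0.001 ]]
lip [0.585  0.0039 0.001 ] rear [0.4092 0.012  0.001 ]
[[ 0.4373  0.0281  0.075 ]
 [ 0.4363 -0.0066  0.075 ]
 [ 0.4088 -0.0058  0.075 ]
 [ 0.4098  0.0305  0.075 ]] [0.4231 0.0116 0.075 ]
caps front-most [[ 0.6081 -0.2775  0.02  ]]
capscene [[ 0.6448 -0.3366  0.012 ]
 [ 0.6538 -0.2577  0.012 ]
 [ 0.612  -0.2759  0.012 ]]
capstop [[ 0.6553 -0.261   0.015 ]
 [ 0.6496 -0.335   0.015 ]
 [ 0.6093 -0.2786  0.015 ]]
bar front top edge [[ 0.687  -0.2104  0.029 ]
 [ 0.6727 -0.3942  0.029 ]]
jar 0.69 [0.7798 0.1083 0.02  ]
bottle 0.82 [ 0.7859 -0.1201  0.02  ]
tape 0.55 [0.2642 0.2777 0.02  ]
meter 0.67 [0.5597 0.5012 0.02  ]
```

```bash
python3 -m jog '[[0,-15,-15,0,0],[0,-32,-32,0,0],[0,-32,-32,0,0],[0,-32,-32,0,0],[0,-32,-32,0,0],[0,-32,-32,0,0],[0,-32,-32,0,0],[0,-32,-32,0,0],[0,-32,-32,0,0],[0,-32,-32,0,0],[0,-32,-32,0,0],[0,-32,-32,0,0],[0,-11,-14,0,0],[0,0,0,10,9.5],[0,0,0,10,9.5],[0,0,0,10,9.5],[0,0,0,10,9.5],[0,0,0,10,9.5],[0,0,0,0,9.5],[0,0,0,0,9.7]]'; python3 -c "
from h import *
from scipy.spatial.transform import Rotation as R
q=sensors.state()['tcp_rot']; print(R.from_quat(np.r_[q[1:],q[0]]).as_matrix().round(4), sensors.state()['ft_force'])
show('scene',(200,130,320,230),6,'g.png')"
```

```text
time_s: 3.7
tool_pos: [0.4247, 0.0112, 0.1812]
tcp_rot: [-0.0, 0.723, 0.69, 0.0]
ft_force: [-0.5, -0.4, -0.3]
gripper_width: 0.0856
[[ 4.670e-02  9.989e-01 -0.000e+00]
 [ 9.989e-01 -4.670e-02  1.000e-04]
 [ 1.000e-04 -0.000e+00 -1.000e+00]] [-0.51237815 -0.4115334  -0.28658822]
```

View pics/g.png

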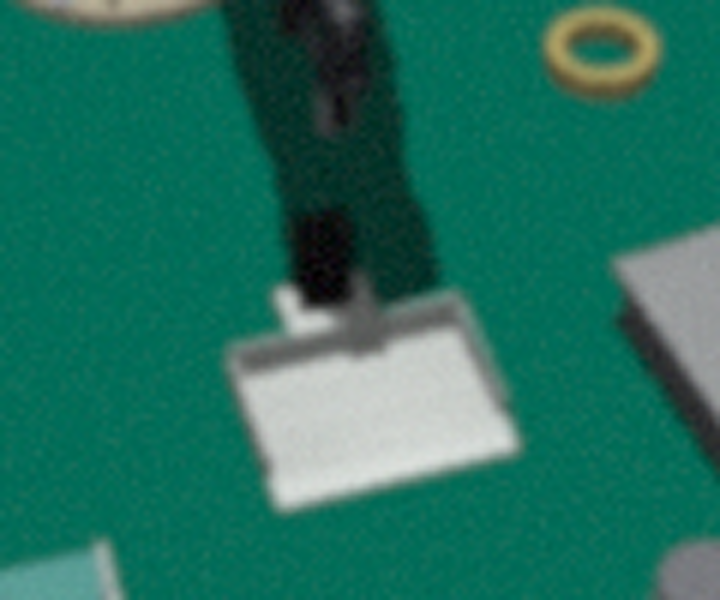

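```bash
python3 -m jog '[[0,0,0,20,0],[0,0,0,30,0],[0,0,0,30,0],[0,0,0,30,0],[0,0,0,20,0],[0,0,0,12,0],[0,0,0,6,0],[0,0,0,0,0],[100,0,0,0,0],[200,0,0,0,0],[255,0,0,0,0],[255,0,0,0,0],[255,0,0,0,0],[255,0,0,0,0],[255,0,0,0,0]]'; python3 -c "
from h import *
show('scene',(200,130,320,230),6,'i.png');show('top',(215,150,295,230),7,'j.png')"
```

```text
time_s: 5.62
tool_pos: [0.4255, 0.0112, 0.0337]
tcp_rot: [0.001, 0.721, 0.692, 0.0]
ft_force: [1.0, 1.0, 5.3]
gripper_width: 0.0235
```

View pics/i.png

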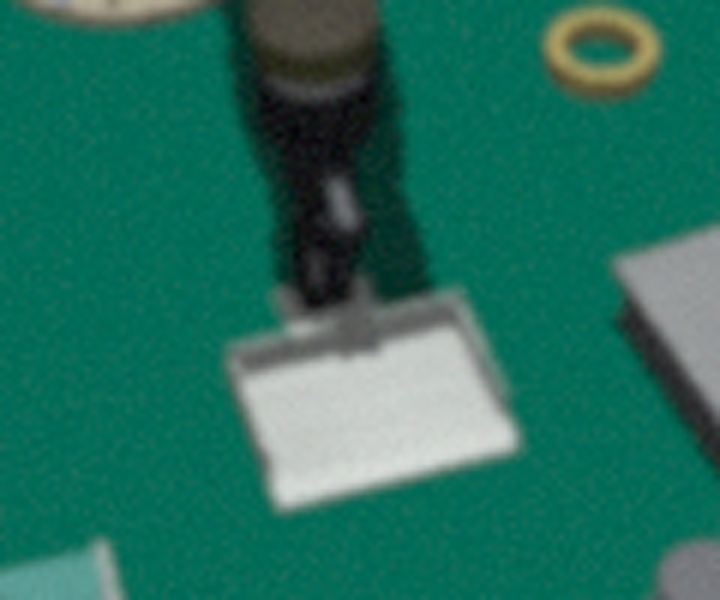

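View pics/j.png

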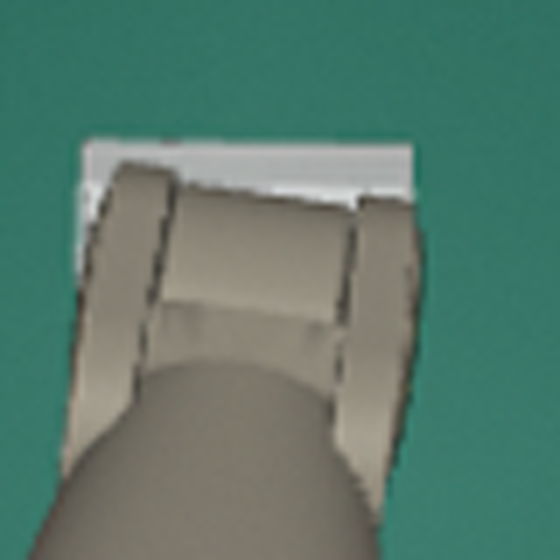

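```bash
python3 -m jog '[[255,0,0,-5,0],[255,0,0,-10,0],[255,-6,0,-7,0.3],[255,-15,0,0,0.5],[255,-25,0,0,0.5],[255,-30,0,0,0],[255,-30,0,0,0],[255,-30,0,0,0],[255,-30,0,0,0],[255,-30,0,0,0],[255,-30,0,0,0],[255,-30,2,0,0],[255,-20,4,0,0],[255,-12,3,0,0],[255,-5,0,0,0],[255,0,0,0,0],[255,0,0,0,0]]'; python3 -c "
from h import *
from scipy.spatial.transform import Rotation as R
q=sensors.state()['tcp_rot']; print(R.from_quat(np.r_[q[1:],q[0]]).as_matrix().round(4), sensors.state()['ft_force'])
show('scene',(140,150,260,280),5,'k.png');show('top',(290,90,400,230),4,'l.png')"
```

```text
time_s: 7.85
tool_pos: [0.4155, -0.2808, 0.0552]
tcp_rot: [-0.0, 0.729, 0.685, 0.0]
ft_force: [-0.8, -0.1, -2.0]
gripper_width: 0.0232
[[ 6.28e-02  9.98e-01 -4.00e-04]
 [ 9.98e-01 -6.28e-02  7.00e-04]
 [ 7.00e-04 -5.00e-04 -1.00e+00]] [-0.82090148 -0.05895229 -2.03122519]
```

View pics/k.png

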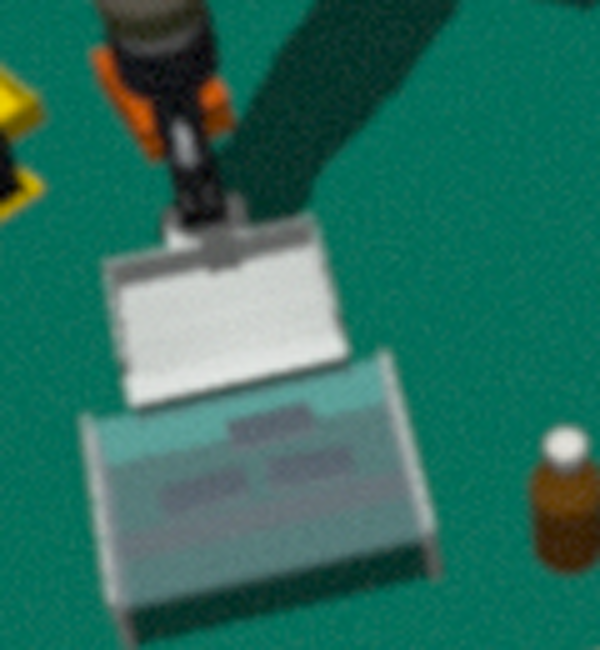

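View pics/l.png

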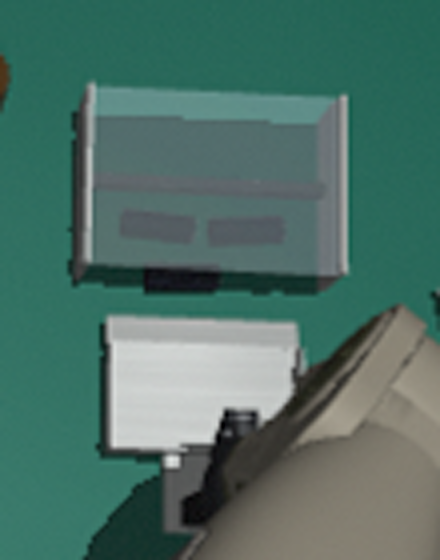

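Run:
```python
from h import *
np.set_printoptions(precision=4,suppress=True)
def q(p,s,o): return np.array(p,float)/s+np.array(o)-0.5
P=ray("top",q([(107,317),(298,323)],4,(290,90)),.022); print(P,P.mean(0))
Q=ray("scene",q([(132,407),(349,357)],5,(140,150)),.022); print(Q,Q.mean(0))
h=np.radians(-3.6); print("expected",.4155+.16*np.cos(h),-.2808+.16*np.sin(h))
d=np.radians(-4.0); print("lat err handle",-np.sin(d)*(.4155-.606)+np.cos(d)*(-.2808+.295))
```

```text
[[ 0.5781 -0.2133  0.022 ]
 [ 0.5689 -0.3701  0.022 ]] [ 0.5735 -0.2917  0.022 ]
[[ 0.5703 -0.3658  0.022 ]
 [ 0.5806 -0.2092  0.022 ]] [ 0.5754 -0.2875  0.022 ]
expected 0.5751842765485234 -0.29084648312469014
lat err handle 0.000876801265433623
```

```bash
python3 -m jog '[[255,0,0,5,0.2],[255,0,0,8,0.1],[255,0,0,5,0],[255,0,0,3,0],[255,0,0,1,0],[255,0,0,0,0]]'; python3 -m jog '[[255,0,3,0,0],[255,0,5,0,0],[255,0,5,0,0],[255,0,5,0,0],[255,0,5,0,0],[255,0,5,0,0],[255,0,5,0,0],[255,0,5,0,0],[255,0,5,0,0],[255,0,5,0,0],[255,0,5,0,0],[255,0,5,0,0]]'
```

```text
time_s: 8.7
tool_pos: [0.4154, -0.2815, 0.0337]
tcp_rot: [-0.0, 0.731, 0.682, 0.0]
ft_force: [-2.3, 3.3, 5.5]
gripper_width: 0.0231
time_s: 10.2
tool_pos: [0.4726, -0.286, 0.0337]
tcp_rot: [-0.001, 0.731, 0.682, -0.001]
ft_force: [-5.8, -0.1, 6.7]
gripper_width: 0.0231
```

```bash
for i in 1; do python3 -m jog '[[255,0,4,0,0],[255,0,4,0,0],[255,0,4,0,0],[255,0,4,0,0],[255,0,4,0,0],[255,0,4,0,0],[255,0,4,0,0],[255,0,4,0,0]]'; done; python3 -c "
from h import *
show('scene',(140,150,260,280),5,'m.png');show('top',(290,90,400,230),4,'n.png')"
```

```text
time_s: 11.2
tool_pos: [0.5044, -0.2882, 0.0337]
tcp_rot: [-0.001, 0.731, 0.682, -0.001]
ft_force: [-5.3, -0.1, 5.5]
gripper_width: 0.0234
```

View pics/m.png

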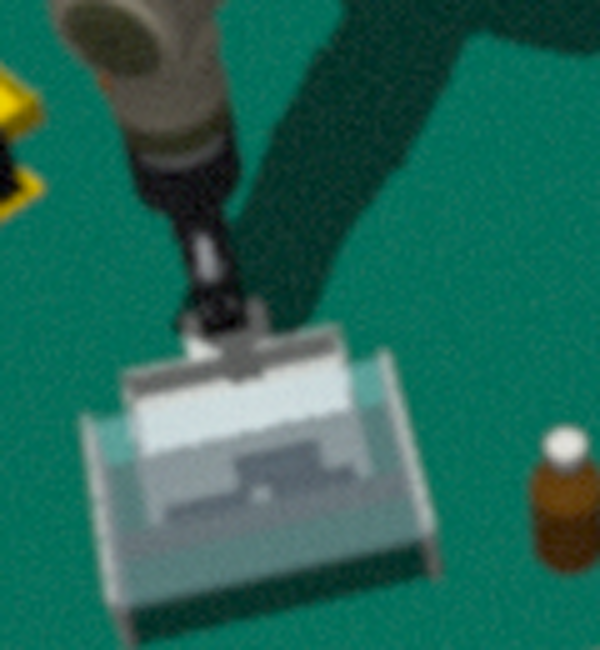

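View pics/n.png

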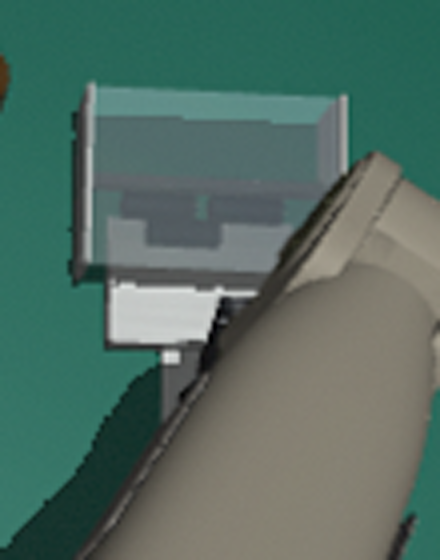

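Scene view: the caps are bunched against the bar, with the front one (crop 280,465) riding on the tray's nose. I'll push on slowly.

```bash
python3 -m jog '[[255,0,3,0,0],[255,0,3,0,0],[255,0,3,0,0],[255,0,3,0,0],[255,0,2,0,0]]';python3 -m jog '[[255,0,2,0,0],[255,0,2,0,0],[255,0,2,0,0]]';python3 -m jog '[[255,0,2,0,0],[255,0,2,0,0]]'
```

```text
time_s: 11.92
tool_pos: [0.5181, -0.2892, 0.0337]
tcp_rot: [-0.001, 0.731, 0.682, -0.001]
ft_force: [-7.0, 0.3, 6.3]
gripper_width: 0.0235
time_s: 12.3
tool_pos: [0.524, -0.2895, 0.0337]
tcp_rot: [-0.001, 0.731, 0.682, -0.001]
ft_force: [-6.7, 0.5, 7.3]
gripper_width: 0.0229
time_s: 12.55
tool_pos: [0.528, -0.2898, 0.0337]
tcp_rot: [-0.001, 0.731, 0.682, -0.001]
ft_force: [-6.8, 0.6, 6.8]
gripper_width: 0.0232
```

```bash
python3 -m jog '[[255,0,2,0,0],[255,0,2,0,0],[255,0,2,0,0]]';python3 -m jog '[[255,0,1,0,0],[255,0,1,0,0]]';python3 -m jog '[[255,0,1,0,0],[255,0,1,0,0]]'
```

```text
time_s: 12.92
tool_pos: [0.534, -0.2902, 0.0337]
tcp_rot: [-0.001, 0.731, 0.682, -0.001]
ft_force: [-6.2, 1.3, 6.5]
gripper_width: 0.0231
time_s: 13.18
tool_pos: [0.5362, -0.2904, 0.0337]
tcp_rot: [-0.001, 0.731, 0.682, -0.001]
ft_force: [-6.6, -0.4, 6.3]
gripper_width: 0.0236
time_s: 13.42
tool_pos: [0.5381, -0.2906, 0.0337]
tcp_rot: [-0.001, 0.731, 0.682, -0.001]
ft_force: [-6.0, -0.2, 6.4]
gripper_width: 0.0236
```

```bash
python3 -c "
from h import *
show('scene',(140,150,260,280),5,'o.png')"; python3 -m jog '[[255,0,1,0,0],[255,0,1,0,0]]';python3 -m jog '[[255,0,1,0,0],[255,0,1,0,0]]';python3 -m jog '[[255,0,1,0,0],[255,0,1,0,0]]'
```

```text
time_s: 13.72
tool_pos: [0.5401, -0.2907, 0.0337]
tcp_rot: [-0.001, 0.731, 0.682, -0.001]
ft_force: [-6.8, -0.0, 5.5]
gripper_width: 0.0233
time_s: 13.98
tool_pos: [0.5421, -0.2908, 0.0337]
tcp_rot: [-0.001, 0.731, 0.682, -0.001]
ft_force: [-6.8, 0.2, 6.4]
gripper_width: 0.0234
time_s: 14.22
tool_pos: [0.5441, -0.291, 0.0337]
tcp_rot: [-0.001, 0.731, 0.682, -0.001]
ft_force: [-6.9, -0.1, 6.1]
gripper_width: 0.0233
```

View pics/o.png

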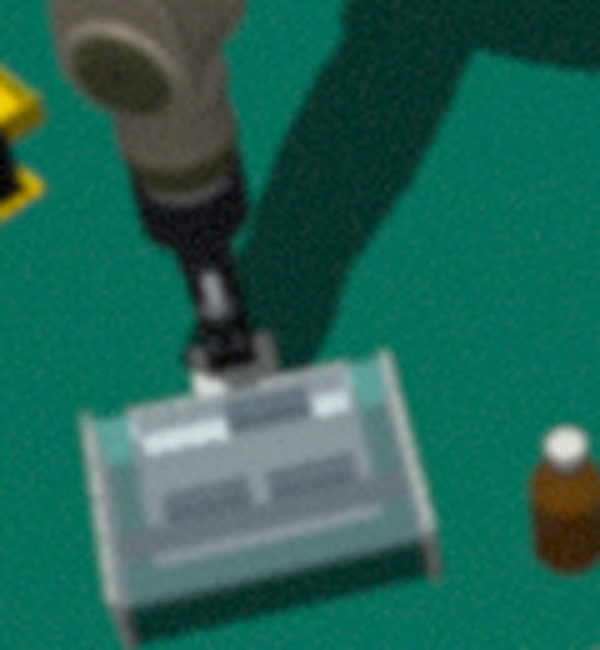

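```bash
python3 -m jog '[[255,0,1,0,0],[255,0,1,0,0]]';python3 -m jog '[[255,0,1,0,0],[255,0,1,0,0]]'; python3 -c "
from h import *
show('scene',(140,150,260,280),5,'p.png')"
```

```text
time_s: 14.48
tool_pos: [0.5461, -0.2911, 0.0337]
tcp_rot: [-0.001, 0.731, 0.682, -0.001]
ft_force: [-5.6, -0.7, 5.9]
gripper_width: 0.0233
time_s: 14.72
tool_pos: [0.5481, -0.2912, 0.0337]
tcp_rot: [-0.001, 0.731, 0.682, -0.001]
ft_force: [-6.5, 0.6, 6.8]
gripper_width: 0.0231
```

View pics/p.png

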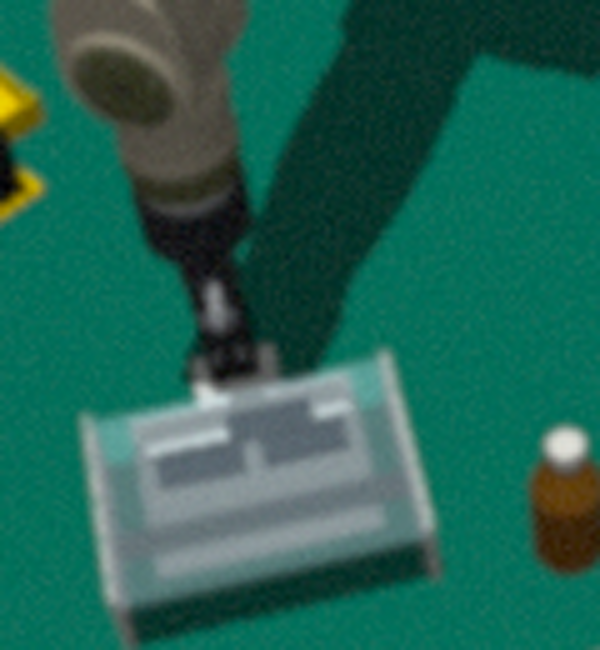

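```bash
python3 -m jog '[[255,0,1,0,0],[255,0,1,0,0]]';python3 -m jog '[[255,0,1,0,0],[255,0,1,0,0]]'
```

```text
time_s: 15.02
tool_pos: [0.5495, -0.2913, 0.0337]
tcp_rot: [-0.001, 0.731, 0.682, -0.001]
ft_force: [-9.6, 0.6, 9.7]
gripper_width: 0.0237
time_s: 15.28
tool_pos: [0.5497, -0.2911, 0.0337]
tcp_rot: [-0.002, 0.732, 0.682, -0.002]
ft_force: [-16.8, 1.3, 13.4]
gripper_width: 0.0235
```

```bash
python3 -m jog '[[255,0,-1,0,0],[255,0,-3,0,0],[255,0,-5,0,0],[255,0,-7,0,0],[255,0,-9,0,0],[255,0,-10,0,0],[255,0,-11,0,0],[255,0,-12,0,0],[255,0,-12,0,0],[255,0,-12,0,0],[255,0,-12,0,0],[255,0,-12,0,0],[255,0,-11,0,0],[255,0,-9,0,0],[255,0,-7,0,0],[255,0,-5,0,0],[255,0,-3,0,0],[255,0,-1,0,0],[255,0,0,0,0]]'; python3 -c "
from h import *
show('scene',(140,150,260,280),5,'q.png')"
```

```text
time_s: 17.65
tool_pos: [0.4116, -0.2817, 0.0337]
tcp_rot: [0.001, 0.731, 0.682, 0.0]
ft_force: [5.3, 0.1, 4.8]
gripper_width: 0.0236
```

View pics/q.png

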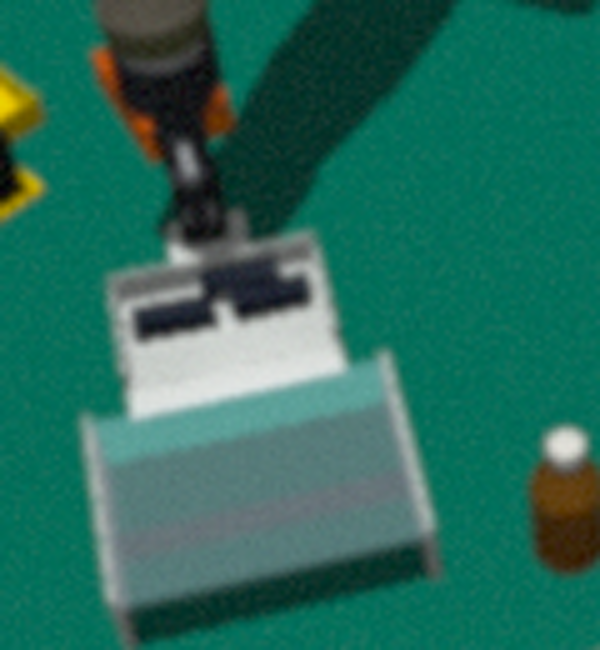

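```bash
python3 -m jog '[[255,0,0,-2,0],[255,0,0,-5,0],[255,0,0,-7,0],[255,0,0,-8,0],[255,0,0,-8,0],[255,0,0,-6,0],[255,0,0,-4,0],[255,0,0,0,0],[255,0,0,0,0]]'; python3 -c "
from h import *
show('scene',(140,150,260,280),5,'r.png')"
```

```text
time_s: 18.82
tool_pos: [0.4115, -0.2813, 0.0731]
tcp_rot: [-0.0, 0.731, 0.682, 0.0]
ft_force: [-0.8, -0.1, -3.6]
gripper_width: 0.0235
```

View pics/r.png

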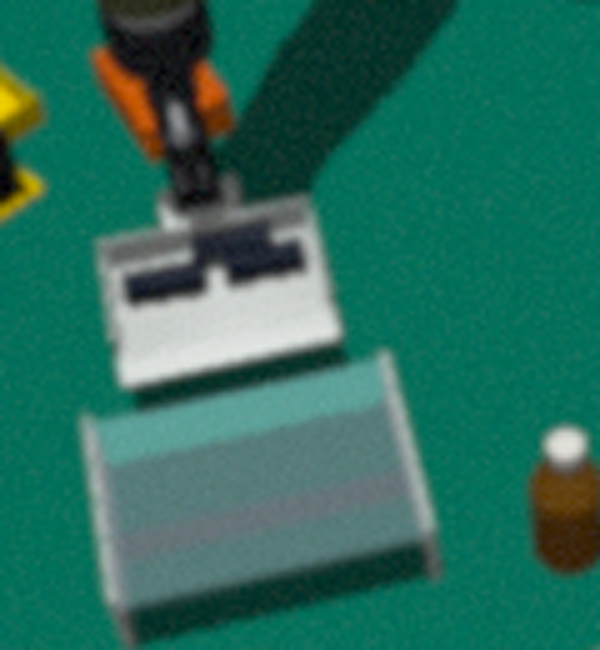

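```bash
python3 -m jog '[[255,0,0,-4,0],[255,0,0,-8,0],[255,0,0,-10,0],[255,0,0,-12,0],[255,0,0,-10,0],[255,5,0,-7,0],[255,10,0,-4,0],[255,15,0,0,0],[255,20,0,0,0],[255,25,0,0,0],[255,30,0,0,0],[255,30,0,0,0],[255,30,0,0,0],[255,30,0,0,0],[255,30,0,0,0],[255,30,2,0,0],[255,30,4,0,0],[255,30,6,0,0],[255,30,8,0,0],[255,30,8,0,0]]' && python3 -m jog '[[255,30,8,0,0],[255,30,8,0,0],[255,30,8,0,0],[255,30,8,0,0],[255,25,8,0,0],[255,20,6,0,0],[255,15,5,0,0],[255,12,4,0,0],[255,8,3,0,0],[255,5,2,0,0],[255,0,2,0,0],[255,0,1,0,0],[255,0,0,0,0],[255,0,0,0,0]]'; python3 -c "
from h import *
show('scene',(280,110,410,240),5,'s.png');show('top',(100,90,220,220),5,'t.png')"
```

```text
time_s: 21.38
tool_pos: [0.4644, 0.0928, 0.1279]
tcp_rot: [-0.001, 0.731, 0.683, -0.0]
ft_force: [0.4, -0.5, -4.1]
gripper_width: 0.0236
time_s: 23.12
tool_pos: [0.5424, 0.2906, 0.1283]
tcp_rot: [-0.0, 0.731, 0.682, -0.0]
ft_force: [-1.1, 1.0, -3.2]
gripper_width: 0.0236
```

View pics/s.png

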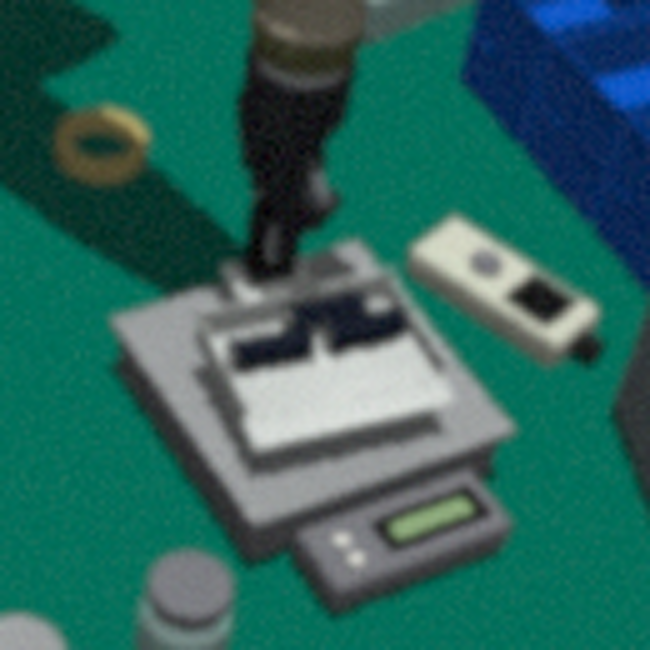

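View pics/t.png

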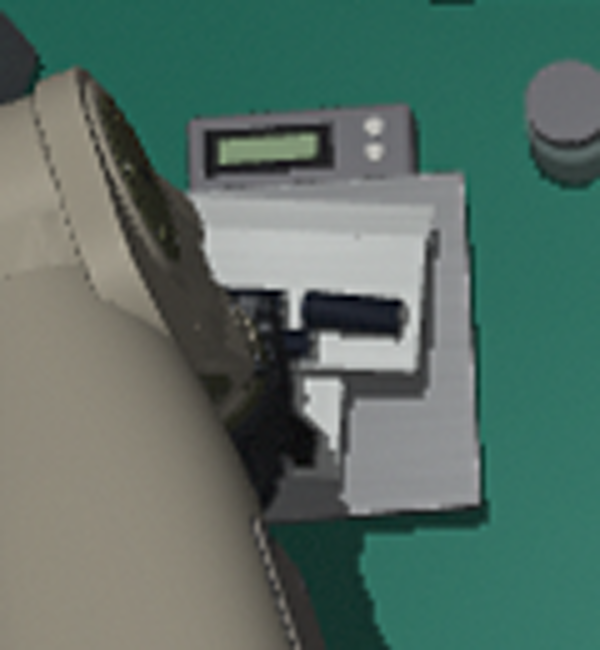

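```bash
python3 -m jog '[[255,3,0,3,0],[255,3,0,5,0],[255,0,0,6,0],[255,0,0,6,0],[255,0,0,5,0],[255,0,0,3,0],[255,0,0,2,0],[255,0,0,1,0],[255,0,0,0,0]]' && python3 -m jog '[[255,0,0,1,0],[255,0,0,1,0],[255,0,0,1,0],[255,0,0,0,0]]'
```

```text
time_s: 24.35
tool_pos: [0.543, 0.2968, 0.0974]
tcp_rot: [0.0, 0.731, 0.682, 0.0]
ft_force: [-0.1, 0.9, -3.4]
gripper_width: 0.0233
time_s: 24.85
tool_pos: [0.5428, 0.2968, 0.0942]
tcp_rot: [-0.0, 0.731, 0.682, -0.0]
ft_force: [-0.4, -0.1, -3.3]
gripper_width: 0.0234
```

```bash
python3 -m jog '[[255,0,0,0.4,0],[255,0,0,0.3,0],[255,0,0,0,0]]'
```

```text
time_s: 25.22
tool_pos: [0.5429, 0.2969, 0.0938]
tcp_rot: [0.0, 0.731, 0.682, 0.0]
ft_force: [0.1, -1.1, -2.1]
gripper_width: 0.0232
```

```bash
python3 -m jog '[[255,0,0,0.4,0],[255,0,0,0,0]]'; python3 -m jog '[[255,0,0,0.3,0],[255,0,0,0,0]]'; python3 -c "
from h import *
show('scene',(280,110,410,240),5,'u.png')"
```

```text
time_s: 25.48
tool_pos: [0.543, 0.2969, 0.0938]
tcp_rot: [0.0, 0.731, 0.682, 0.0]
ft_force: [-1.4, -0.1, 2.1]
gripper_width: 0.0233
time_s: 25.72
tool_pos: [0.543, 0.2969, 0.0937]
tcp_rot: [0.0, 0.731, 0.682, 0.0]
ft_force: [-1.9, -0.3, 5.3]
gripper_width: 0.0233
```

View pics/u.png

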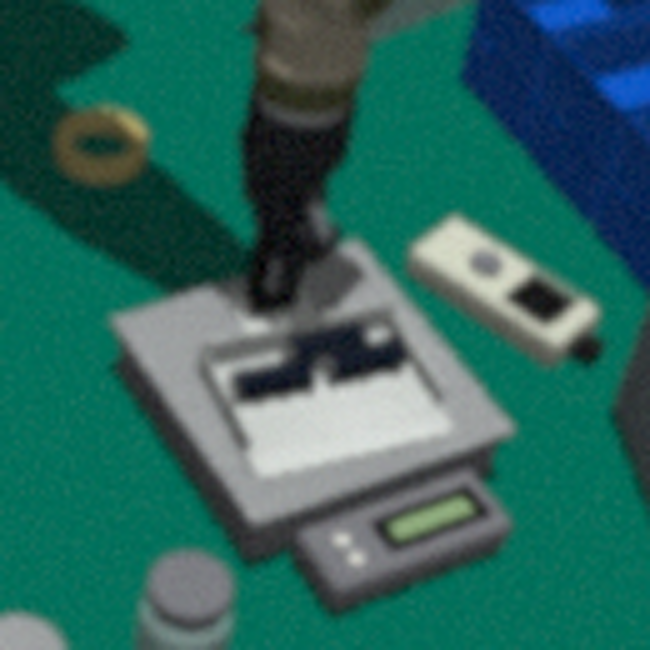

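```bash
python3 -m jog '[[200,0,0,0,0],[150,0,0,0,0],[100,0,0,0,0],[50,0,0,0,0],[0,0,0,0,0],[0,0,0,0,0],[0,0,0,0,0]]' && python3 -m jog '[[0,0,0,-4,0],[0,0,0,-10,0],[0,0,0,-20,0],[0,0,0,-30,0],[0,0,0,-30,0],[0,0,0,-30,0],[0,0,-20,0,0],[0,0,-40,0,0],[0,0,-40,0,0],[0,-30,-20,0,0],[0,-50,0,0,0],[0,-50,0,0,0],[0,-50,0,0,0],[0,-20,0,0,0],[0,0,0,0,0]]'; python3 -c "
from h import *
show('scene',(280,110,410,240),5,'v.png');show('top',(100,90,220,220),5,'w.png');show('top',(0,0,512,384),1,'x.png')"
```

```text
time_s: 26.65
tool_pos: [0.5429, 0.2968, 0.0929]
tcp_rot: [-0.0, 0.731, 0.682, 0.0]
ft_force: [-0.0, 0.6, 0.7]
gripper_width: 0.0855
time_s: 28.52
tool_pos: [0.4096, 0.1045, 0.2179]
tcp_rot: [0.0, 0.732, 0.681, 0.001]
ft_force: [0.4, 0.6, 1.0]
gripper_width: 0.0858
```

View pics/v.png

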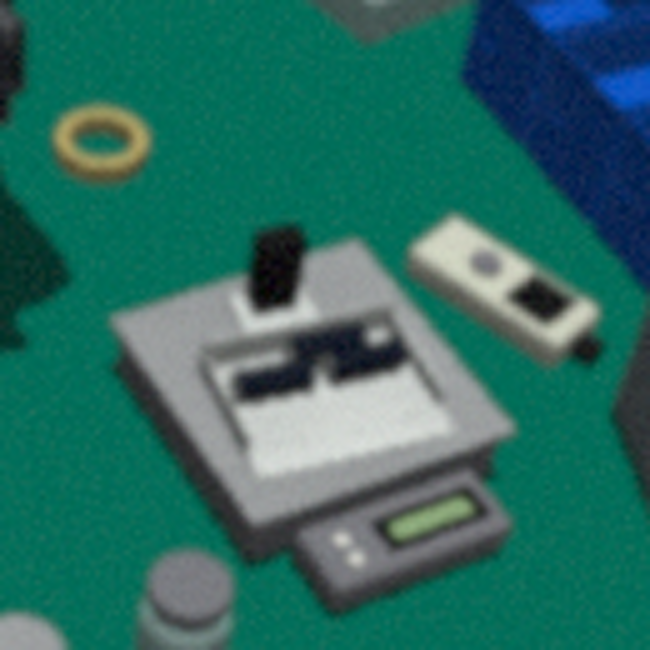

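View pics/w.png

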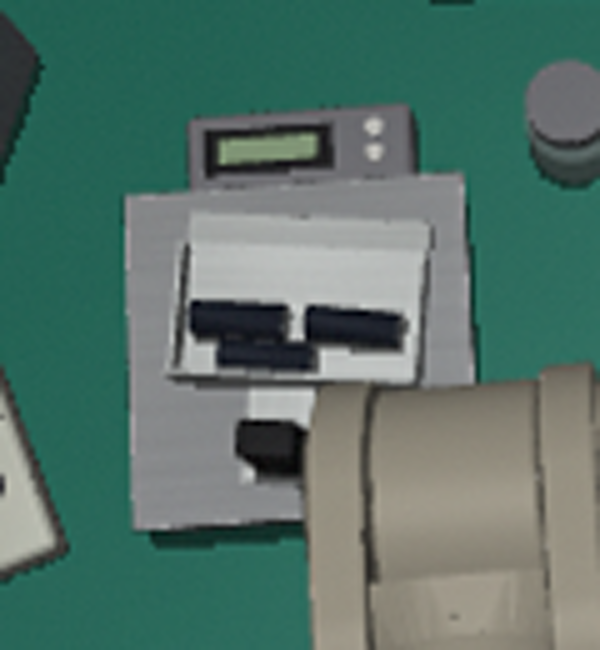

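View pics/x.png

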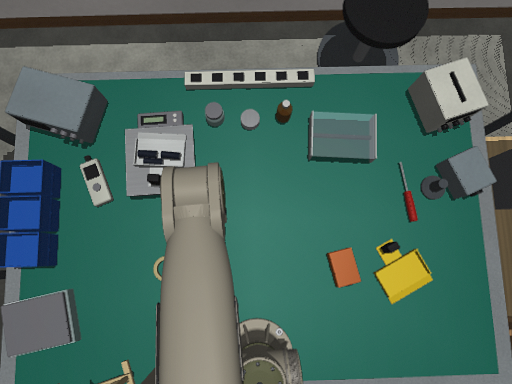

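```bash
python3 -c "
from cell import hand_in
print(hand_in())"
```

```text
the job is handed in; nothing more can be done
None
```

I scooped all three capacitors from under the riser, carried the tray level and set it on the scale plate. I then released it, moved the arm clear and handed in at about 28.5 s.

- **Scooping:** I gripped the handle fore and aft and slid the tray in flat until it met a firm stop, at about 17 N horizontal wrist force. The pictures after drawing out and after lifting showed all three capacitors behind the crest.
- **Setting down:** The last wrist reading, with the tray seated, was about 5 N of upward push.
- **Last check:** The final pictures show the tray flat on the plate with all three capacitors against the back of the pan. By eye its middle is within about 5 mm of the plate's centre; I did not recompute that from the calibration.
- **Bystanders:** They look unmoved in the last overhead picture, but I did not measure them. The arm partly hides the tape there; the last scene view shows it where it was.

No check failed or disagreed. The hand-in gave no verdict.

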